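Slide a board carrier under the probe bridge and press the probes on

TASK

Slide the circuit board, lying on its flat carrier, along the jig's deck and under the low bridge until the carrier is fully home against the end stop. Push it with the fingertips and keep it flat: do not lift or tip it, and do not let it strike the bridge. Then press the round pad on the bridge right down, keep it down for two seconds while the chip is programmed, let it rise again, and leave the other things on the bench alone.

Things in the scene. Friction and masses are not known exactly. Their poses are not given: they have to be found in the camera images.
- jig: Programming jig fixed on the bench: aluminium deck 12 mm thick (top at z = 12 mm), lane along its +y. Origin under the deck on the lane's centre line. Jig frame, mm: deck x +/-95, y -220 (open loading end) to 145; two guide rails 14 high, 88 apart inside, y 28 to 132, with a flared mouth from y = -17 (about 114 wide); steel end stop at y = 120.
- bridge: Fixed steel bridge plate across the lane, 152 x 75 x 8 mm; origin at the centre of its underside, 30 mm above the deck, at jig (0, 67.5) mm. A bushing for the press shaft stands 10 mm above the plate, round x = +22 mm.
- home (a point): Point on the deck top where the middle of the carrier's underside lies when the carrier is home against the end stop: jig (0, 50, 12) mm; axes as the jig's.
- carrier: Loose flat board carrier, dark slab 84 (its x) x 140 (its y, front at +y) x 12 mm, about 0.3 kg; the green board on it has parts up to 25.5 mm above the carrier's underside. Origin: centre of its underside. It starts on the deck before the mouth, askew and off-centre. The last 30 mm at the tail (-y) is bare; when home the tail end is at jig y = -20 mm, outside the mouth.
- press_pad (a point): Centre of the top of the round black press pad (40 mm across) above the bridge, at jig (22, 67.5) mm, 75.5 mm above the deck (z = 87.5 mm) when up. Moves down with the probe head.
- head (a joint): Travel of the spring-loaded probe head under the pad, straight down: 0 = up, 0.006 m = fully down. It needs about 3 N to start and 7.5 N to be fully down, and springs up by itself when released.
- screwdriver: Loose screwdriver 170 mm long lying on the bench on the robot's side of the jig; leave alone.
- flux: Loose small bottle, 34 mm across and 75 mm tall, standing beyond the jig; leave alone.
- multimeter: Loose blue hand-held multimeter 78 x 155 x 34 mm lying beyond the jig; leave alone.
- spool: Loose solder spool, 54 mm across and 40 mm tall, standing beyond the jig; leave alone.
Mind the look-alikes: they are no part of the job. There is more than one size of the carrier; the one meant has the size given above.

How it is judged:
By the outcome, as a careful person would: the job done as asked, in the order asked, and still so for the second after the job is handed in, with the robot touching nothing.
It also fails if it takes over 67 s, if anything falls off the work surface, if the arm or the gripper's body presses on something with over 40 N, if the wrist force passes 120 N, or if a joint passes its speed limit or range.

ROBOT

A 6-joint arm with a two-finger parallel gripper is mounted at the origin on the work surface. World frame = base frame: x ahead of the robot, y to its left, z up, the work surface at z = 0. Lengths are in m, angles in rad, forces in N, time in s.
With the tool pointing down it reaches from about 0.35 to 0.975 m from the base axis. Payload 4.9 kg.
Tool frame: the origin (TCP) lies midway between the tips of the shut fingers; the grasp point (between the pads) lies behind it (manip.tcp_to_grasp is the z of the grasp point in the tool frame, in m); z points along the fingers, y is the direction in which the jaws open and shut (so a half turn about z gives the same grasp; the last joint's range is limited). The gripper opens to 85 mm and grips with 20 to 120 N. Pads are 22 mm wide; open, the fingers measure 114 mm over their backs; the gripper's body (76 mm by 85 mm) begins 54 mm behind the grasp point. The pads swing forward as they close: fully open they stand 13 mm farther back than shut.
Start: joints at [0.997, 0.053, 1.613, -0, 1.476, -0.119], TCP at [0.275, 0.561, 0.231] pointing down, gripper open.
Joint ranges: [-3.01, 3.01], [-1.01, 2.22], [0.06, 2.58], [-1.02, 4.17], [0.09, 2.62], [-3.14, 3.14]. Speed limits (rad/s): [2.57, 2.57, 3.14, 3.14, 3.14, 3.14].

INTERFACE

Orientations are given as a unit quaternion [w, x, y, z].
In Python, from plant import status, vision, order, regions_of, manip gives the robot as it stands. The module is installed in compiled form; this text tells all that it offers.
- The arm moves only by the shell command python3 -m crank 'ROWS'. ROWS is JSON, one flat list of numbers, 5 for each row, row after row: the shift along the tool's x, y, z in mm, then the turn about the tool's z in degrees, then the opening in per cent of the stroke, from 0 (shut) to 100 (fully open). In form: [tx, ty, tz, yaw, fingers, tx, ty, tz, yaw, fingers, ...]. A call has exactly 10 rows; each row is the pose to reach, as a shift and turn from the pose commanded when the call began, along the tool's axes at that moment; what a row does not reach only later rows make up. A row lasts 1/10 s, in which the tool goes at most 50 mm and 8.59 degrees, less where a joint would pass 70% of its speed; a pose out of reach is approached as far as the arm can. A call with a gripper value outside its range is refused whole. The fingers move at their own pace and stop on an object; the grip force is fixed at half the most. Time passes only in rows, so rows that repeat a pose let the fingers close, or fill a call up. It gives the time, the measured TCP pose, the force and the opening at its end, in the units of the state.
- status.state(): the state, without advancing time (a new reading comes with each control period).
- vision.grab_frame(name): name is "side" or "top"; returns (picture, depth): 480x640x3 uint8, red, green, blue; 480x640 float32, m along the optical axis (not along the pixel's ray), 0 where there is no reading.
- vision.get_calibration(name): a dict with "camera_matrix" (3x3 intrinsics, pixels), "R" (3x3) and "t" (3): a world point X has camera coordinates R X + t. Camera axes: x right, y down, z forward; pixel columns grow to the right and rows downward; lengths in m; the calibration is good to about 2 mm. A picture is of the moment at which its call begins. get_calibration takes no time and is no camera call.
- order.job_done(): hands the job in, once; it reports no verdict.
Trained networks look in the newest picture that a camera, given by its name, has taken for a name from the list of things; names that differ only in an ending like _2 or _b are one class to them, and where a whole thing is asked for, a point or a joint stands for the part that bears it (a point fixed in the world has none). Each returns a list of dicts, best first, with "confidence" (0 to 1); they miss things now and then, are a little off and sometimes report something else, mostly with a low value. They report only what shows in the picture. A call takes as long as a camera call. They do not tell look-alikes from the thing itself.
- regions_of(camera, name): "region" (480x640 bool, what is visible of it) and "extent" ([centre column, centre row, width, height] in pixels, round what is visible of it).
The state is a dict: "time": time; "joint_pos": joint angles; "joint_vel": joint speeds; "joint_efforts": joint torques, N m; "tool_pos": TCP position; "tool_rot": TCP orientation; "contact_force": force on the tool from outside, world axes, zero at the start; "ft_torque": the same for the moment, N m; "gripper_width": opening from 0.0 (shut) to 1.0 (fully open).
Only numpy, scipy, OpenCV 4.12 (cv2) and the standard library are available. Lean on these libraries where they do the work, as an engineer would, in place of code of your own. Each camera call takes 0.05 s, during which the arm holds its last target. There are 200 camera calls.

## Working session

There is one attempt and no reset: what is moved stays moved. The work goes in short steps, Python scripts to look and compute and a shell command to move; the robot and the scene stay as the last step left them, time stands still between calls to the robot, and variables do not carry over. Pictures are saved under pics/ and viewed, on a budget of 10 in all, crops included, one or two more only if the job needs it, and the job is handed in when it is done.

```bash
mkdir -p pics; cat > h.py <<'E'
import numpy as np, cv2
from plant import status, vision, order, regions_of, manip
def cal(c):
    k=vision.get_calibration(c); return np.array(k["camera_matrix"]),np.array(k["R"]),np.array(k["t"])
def world(c,u,v,d):
    K,R,t=cal(c); u,v,d=map(np.asarray,(u,v,d))
    P=np.stack([(u-K[0,2])/K[0,0]*d,(v-K[1,2])/K[1,1]*d,d],-1); return (P-t)@R
def pix(c,X):
    K,R,t=cal(c); p=(R@np.array(X)+t); p=K@p; return p[:2]/p[2]
def ray(c,u,v,z):
    a=world(c,u,v,1.0); K,R,t=cal(c); o=-R.T@t; return o+(a-o)*(z-o[2])/(a-o)[2]
E
python3 - <<'E'
from h import *
s=status.state(); print({k:np.round(v,3).tolist() for k,v in s.items()}, manip.tcp_to_grasp)
for c in("top","side"):
    im,d=vision.grab_frame(c); cv2.imwrite(f"pics/{c}0.png",im[...,::-1]); np.save(f"{c}0.npy",d)
    K,R,t=cal(c); print(c,"cam at",(-R.T@t).round(3),R[2].round(2),K[0,0])
    for n in("carrier","jig","bridge","press_pad"):
        for r in regions_of(c,n):
            m=r["region"]&(d>0); v,u=np.nonzero(m); w=world(c,u,v,d[m])
            print(c,n,round(r["confidence"],2),np.round(r["extent"]),m.sum(),np.median(w,0).round(3) if len(w) else '',w.min(0).round(3),w.max(0).round(3))
E
```

```text
{'time': 0.0, 'joint_pos': [0.997, 0.053, 1.614, 0.0, 1.476, -0.119], 'joint_vel': [-0.001, -0.001, 0.001, 0.001, -0.001, 0.001], 'joint_efforts': [-0.001, -39.37, -37.017, -0.0, 0.007, 0.0], 'tool_pos': [0.274, 0.561, 0.23], 'tool_rot': [-0.0, 0.225, 0.974, -0.001], 'contact_force': [-0.283, -0.629, -0.467], 'ft_torque': [0.004, -0.007, 0.012], 'gripper_width': 0.999} -0.0187
top cam at [ 0.324 -0.048  1.198] [ 0.21  0.02 -0.98] 574.7847406498784
top carrier 0.79 [328. 258.  78.  50.] 2690 [ 0.543 -0.04   0.026] [ 0.493 -0.115  0.008] [0.595 0.034 0.045]
top carrier 0.79 [449. 322.  81.  99.] 4881 [ 0.434 -0.297  0.018] [ 0.334 -0.382 -0.003] [ 0.542 -0.214  0.04 ]
top carrier 0.58 [211. 377.  87. 107.] 5190 [0.292 0.178 0.018] [ 0.19   0.1   -0.005] [0.396 0.258 0.039]
top jig 0.91 [286. 246. 189. 126.] 12779 [0.579 0.078 0.014] [ 0.45  -0.148 -0.004] [0.693 0.241 0.095]
top bridge 0.86 [236. 232.  54.  75.] 2386 [0.574 0.148 0.05 ] [0.504 0.103 0.008] [0.676 0.204 0.091]
top bridge 0.68 [213. 301.  84.  16.] 495 [0.446 0.146 0.024] [ 0.436  0.104 -0.001] [0.459 0.27  0.03 ]
top pr
[... 230 characters left out ...]
9  0.018] [ 0.336 -0.382 -0.001] [ 0.543 -0.216  0.037]
side carrier 0.92 [329. 283.  58.  68.] 2997 [ 0.545 -0.055  0.026] [ 0.496 -0.118  0.012] [0.596 0.042 0.043]
side carrier 0.79 [205. 206. 104.  54.] 3636 [0.301 0.159 0.019] [ 0.193  0.096 -0.001] [0.397 0.272 0.038]
side jig 0.87 [335. 257. 122. 160.] 12285 [0.588 0.05  0.014] [ 0.452 -0.151 -0.   ] [0.694 0.269 0.093]
side bridge 0.92 [347. 199.  84.  34.] 1972 [0.58  0.139 0.051] [0.507 0.098 0.002] [0.673 0.254 0.082]
side press_pad 0.85 [359. 190.  20.  26.] 276 [0.607 0.138 0.088] [0.59  0.116 0.002] [0.636 0.265 0.092]
side press_pad 0.6 [425. 274.  35.  41.] 909 [ 0.717 -0.032  0.04 ] [ 0.694 -0.051 -0.   ] [0.746 0.04  0.044]
```

View pics/top0.png

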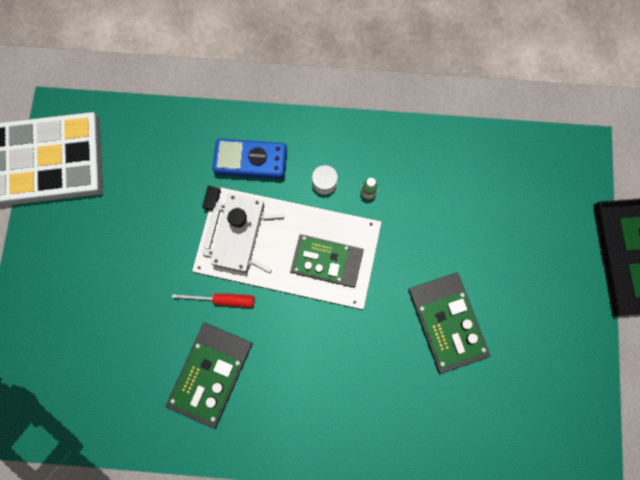

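View pics/side0.png

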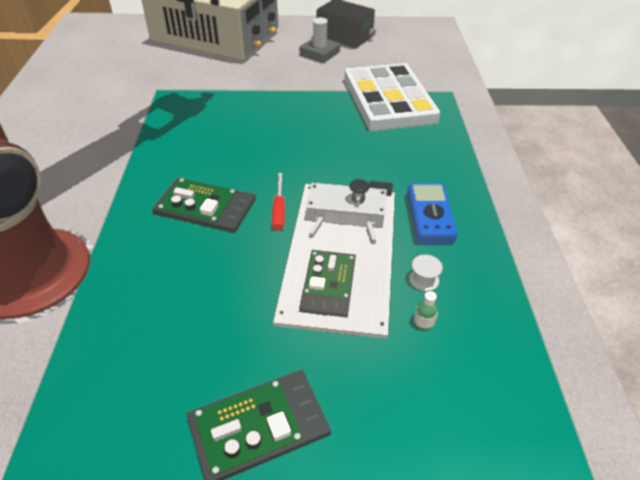

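The candidates for the carrier are (top px) 328,258 on the deck, 449,322 on the bench and 211,377 on the bench. The one on the deck, before the mouth with its tail to the right (−y), fits the description. I'll check its size and fit the poses.

```bash
cat > fit.py <<'E'
from h import *
from scipy.optimize import least_squares
def rect(P):
    (c,s,a)=cv2.minAreaRect((P[:,:2]*1000).astype(np.float32)); b=cv2.boxPoints((c,s,a))
    e=[b[1]-b[0],b[2]-b[1]]; l=max(e,key=np.linalg.norm); l=l if l[1]>0 else -l
    return np.round(c,1),np.round(sorted(s),1),round(float(np.degrees(np.arctan2(-l[0],l[1]))),2) # yaw of +y axis
def outline(c,mask,z):
    k,_=cv2.findContours(mask.astype(np.uint8),cv2.RETR_EXTERNAL,cv2.CHAIN_APPROX_NONE); k=max(k,key=cv2.contourArea)[:,0]
    return np.array([ray(c,u,v,z) for u,v in k])
E
python3 - <<'E'
from fit import *
for c in("top","side"):
    im=cv2.imread(f"pics/{c}0.png"); d=np.load(f"{c}0.npy")
    vv,uu=np.mgrid[:480,:640]; W=world(c,uu,vv,d)
    hsv=cv2.cvtColor(im,cv2.COLOR_BGR2HSV)
    white=((hsv[...,1]<60)&(hsv[...,2]>130)&(abs(W[...,2]-.012)<.008)&(W[...,0]>.42)&(W[...,0]<.72)&(abs(W[...,1]-.05)<.25)).astype(np.uint8)
    white=cv2.morphologyEx(white,cv2.MORPH_OPEN,np.ones((3,3)))
    n,l,st,_=cv2.connectedComponentsWithStats(white); m=l==1+np.argmax(st[1:,4])
    print(c,"deck",rect(outline(c,m,.012)), "z",np.median(W[m][:,2]).round(4))
    for r in regions_of(c,"carrier")[:3]:
        P=W[r["region"]&(d>0)]; z=.024 if .47<np.median(P[:,0]) else .012
        print(c,"carrier",rect(outline(c,r["region"],z)),"z med",np.median(P[:,2]).round(4),"z5/95",np.percentile(P[:,2],[5,50,95]).round(4))
    for r in regions_of(c,"press_pad")[:1]:
        P=W[r["region"]&(d>0)]; P=P[P[:,2]>.08]; print(c,"pad",((P.min(0)+P.max(0))/2).round(4),np.median(P,0).round(4))
        print(rect(outline(c,r["region"],.0875)))
im=cv2.imread("pics/top0.png")[180:320,180:390]; cv2.imwrite("pics/crop.png",cv2.resize(im,None,fx=3.5,fy=3.5,interpolation=cv2.INTER_CUBIC))
E
```

```text
top deck (array([569.2,  45.7]), array([191. , 364.8]), -8.09) z 0.0123
top carrier (array([543.3, -40.3]), array([ 85.2, 140.6]), -8.43) z med 0.0256 z5/95 [0.0211 0.0256 0.0364]
top carrier (array([ 436.9, -298.2]), array([113.4, 183.3]), -67.7) z med 0.0176 z5/95 [0.0125 0.0176 0.0318]
top carrier (array([294.1, 179.7]), array([114.8, 186.7]), 71.34) z med 0.0179 z5/95 [0.0124 0.0179 0.0322]
top pad [0.6051 0.1462 0.088 ] [0.6056 0.1458 0.0873]
(array([604.6, 145.8]), array([37.8, 40. ]), -60.99)
side deck (array([570.8,  41.8]), array([190.6, 371.6]), -8.15) z 0.0132
side carrier (array([ 438.6, -300.6]), array([115.6, 183.1]), -67.38) z med 0.0182 z5/95 [0.014  0.0182 0.0327]
side carrier (array([544.9, -43.8]), array([ 84.9, 146.5]), -9.01) z med 0.0263 z5/95 [0.0228 0.0263 0.0375]
side carrier (array([296.6, 175.5]), array([125.4, 190.8]), 71.44) z med 0.0186 z5/95 [0.0068 0.0186 0.0333]
side pad [0.6082 0.1423 0.0863] [0.608  0.1386 0.0881]
(array([607.1, 122.2]), array([36.7, 77.3]), -3.05)
```

View pics/crop.png

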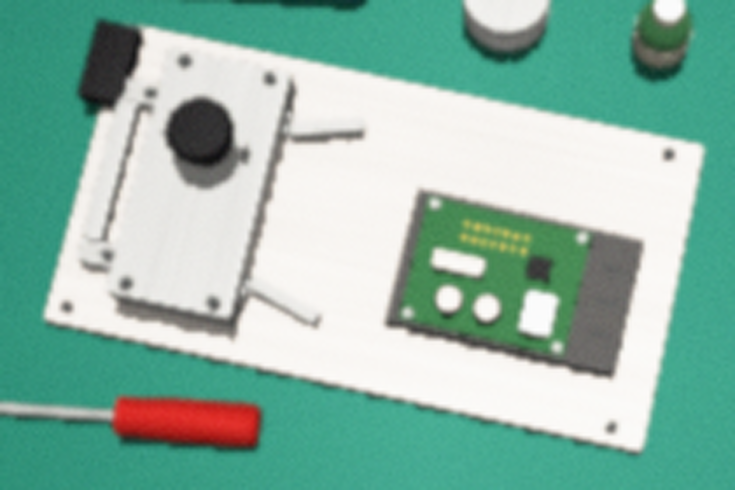

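Views: the top view and crop show the deck carrier at about 328,258, with its bare tail to the right. It measures 85 × 140 mm, against about 114 × 184 for the two on the bench, so it is the right one. It sits about 12 mm off to jig −x and is nearly parallel to the lane. I'll nudge it sideways to centre it first, then push from the tail.

```bash
cat > go.py <<'E'
from h import *
import sys
from scipy.spatial.transform import Rotation as Ro
TH=np.radians(-8.1); EX=np.array([np.cos(TH),np.sin(TH)]); EY=np.array([-np.sin(TH),np.cos(TH)]); O=np.array([574.5,82.8])
def j2w(x,y): return O+x*EX+y*EY
def w2j(p): q=np.array(p[:2])-O; return np.array([q@EX,q@EY])
def rel(x,y,z,ax):  # jig xy, world z (mm), ax: angle in jig of tool y (deg)
    s=status.state(); q=s["tool_rot"]; R=Ro.from_quat([q[1],q[2],q[3],q[0]]); p=np.array(s["tool_pos"])*1000
    d=R.inv().apply(np.r_[j2w(x,y),z]-p); ty=R.as_matrix()[:2,1]; cur=np.degrees(np.arctan2(ty[1],ty[0]))
    yaw=-((ax-8.1-cur+90)%180-90)
    print("t",round(s["time"],2),"jig",w2j(p).round(1),"z",p[2].round(1),"-> rel",d.round(1),"yaw",round(yaw,1),"F",np.round(s["contact_force"],1),"w",round(s["gripper_width"],2),"tx in jig deg",(np.degrees(np.arctan2(R.as_matrix()[1,0],R.as_matrix()[0,0]))+8.1).round(1))
if __name__=="__main__": rel(*map(float,sys.argv[1:]))
E
python3 go.py -82 -126 110 90
```

```text
t 0.7 jig [-364.4  431.6] z 231.4 -> rel [-440.6 -443.4  121.3] yaw -18.0 F [-0.6 -0.1 -0.9] w 1.0 tx in jig deg 162.0
```

```bash
python3 -m crank '[-30,-30,0,-6,60, -60,-60,0,-12,60, -95,-95,0,-18,60, -130,-130,0,-18,60, -165,-165,0,-18,60, -200,-200,0,-18,60, -235,-235,0,-18,60, -270,-270,20,-18,60, -300,-300,40,-18,60, -330,-332,60,-18,60]' && python3 go.py -82 -126 60 90
```

```text
time: 1.7
tool_pos: [0.4257, 0.1164, 0.1712]
tool_rot: [0.001, 0.07, 0.998, 0.0]
contact_force: [1.2, -0.4, -0.5]
gripper_width: 0.598
t 1.7 jig [-152.    12.3] z 171.2 -> rel [ -69.7 -138.4  111.3] yaw 0.0 F [ 1.2 -0.4 -0.5] w 0.6 tx in jig deg 180.0
```

```bash
python3 -m crank '[-20,-40,20,0,60, -40,-80,40,0,60, -60,-120,60,0,60, -70,-138,80,0,60, -70,-138,110,0,60, -70,-138,125,0,60, -70,-138,140,0,60, -70,-138,150,0,60, -70,-138,150,0,60, -70,-138,150,0,60]' && python3 go.py -82 -126 15 90
python3 - <<'E'
from go import *
im,d=vision.grab_frame("side"); cv2.imwrite("pics/s1.png",cv2.resize(im[180:360,220:460,::-1],None,fx=3,fy=3,interpolation=cv2.INTER_CUBIC))
E
```

```text
time: 2.7
tool_pos: [0.4755, -0.0282, 0.0218]
tool_rot: [0.0, 0.07, 0.998, -0.0]
contact_force: [0.3, 0.3, -1.1]
gripper_width: 0.601
t 2.7 jig [ -82.4 -123.9] z 21.8 -> rel [-0.4 -2.1  6.8] yaw 0.1 F [ 0.3  0.3 -1.1] w 0.6 tx in jig deg 180.1
```

View pics/s1.png

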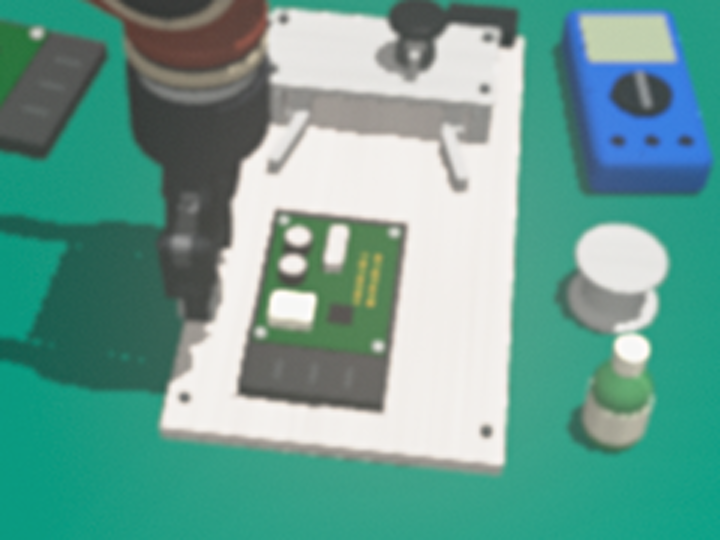

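The side view shows the fingertips just left of the carrier, which is at about crop 320,310, with a clear gap. Next I lower to z 14 and push gently in jig +x.

```bash
python3 -m crank '[0,-1,4,0,60, 0,-2,8,0,60, -4,-2,8,0,60, -8,-2,8,0,60, -12,-2,8,0,60, -15,-2,8,0,60, -18,-2,8,0,60, -21,-2,8,0,60, -24,-2,8,0,60, -27,-2,8,0,60]' && python3 go.py -82 -126 14 90
cat > car.py <<'E'
from fit import *
from go import w2j
for c in("top","side"):
    im,d=vision.grab_frame(c)
    for r in regions_of(c,"carrier"):
        m=r["region"]&(d>0); v,u=np.nonzero(m); P=world(c,u,v,d[m])*1000
        if P[:,0].mean()>480 and len(P)>300:
            R=rect(outline(c,r["region"],.024)); print(c,round(r["confidence"],2),"jig",w2j(R[0]).round(1),R[1],"yaw",round(R[2]+8.1,2),"z95",np.percentile(P[:,2],95).round(1))
    cv2.imwrite(f"pics/{c}_last.png",im[...,::-1])
E
python3 car.py
```

```text
time: 3.75
tool_pos: [0.5013, -0.0339, 0.0131]
tool_rot: [-0.001, 0.07, 0.998, 0.0]
contact_force: [-2.3, 0.1, 0.7]
gripper_width: 0.602
t 3.75 jig [ -56.  -125.8] z 13.1 -> rel [26.  -0.2 -0.9] yaw 0.0 F [-2.3  0.1  0.7] w 0.6 tx in jig deg 180.0
side 0.78 jig [  -1.6 -130.4] [ 85.9 150.1] yaw 0.0 z95 37.3
```

```bash
python3 -m crank '[-1,0,0,0,60, -2,0,0,0,60, -2.5,0,0,0,60, -2.5,0,0,0,60, 6,0,0,0,60, 14,0,0,0,60, 14,0,-30,0,60, 14,0,-70,0,60, 14,0,-100,0,60, 14,0,-100,0,60]' && python3 go.py 0 -245 120 0;  python3 car.py
```

```text
time: 4.95
tool_pos: [0.491, -0.0327, 0.1189]
tool_rot: [0.005, 0.07, 0.998, -0.001]
contact_force: [-0.1, -0.2, 0.2]
gripper_width: 0.599
t 4.95 jig [ -66.4 -126.1] z 118.9 -> rel [ -66.3 -118.9   -0.3] yaw -90.0 F [-0.1 -0.2  0.2] w 0.6 tx in jig deg 180.0
side 0.93 jig [-1.0e-01 -1.3e+02] [ 84.3 148.2] yaw -0.1 z95 37.4
```

```bash
python3 -m crank '[-8,-12,0,-8.5,55, -16,-26,0,-17,55, -26,-40,0,-25.5,55, -36,-54,0,-34,55, -46,-68,0,-42.5,55, -54,-82,0,-51,55, -60,-94,0,-59.5,55, -66,-106,0,-68,55, -66,-106,0,-76.5,55, -66,-106,0,-85,55]' && python3 go.py -0.5 -232 60 0; python3 car.py; python3 -c "
from h import *
print(np.round(status.state()['joint_pos'],2))"
```

```text
time: 6.15
tool_pos: [0.5486, -0.1121, 0.1094]
tool_rot: [-0.02, -0.593, 0.805, -0.014]
contact_force: [0.5, 0.5, 0.7]
gripper_width: 0.548
t 6.15 jig [   1.8 -196.6] z 109.4 -> rel [32.8 -3.4 51. ] yaw -9.2 F [0.5 0.5 0.7] w 0.55 tx in jig deg -99.2
top 0.98 jig [  18.3 -149.5] [40.3 59.4] yaw -11.13 z95 181.0
side 0.87 jig [   0.9 -130.7] [ 88.5 151.8] yaw -1.53 z95 38.5
[-0.3   0.01  1.87 -0.05  1.26 -3.13]
```

Joint 6 hit its range on that turn, and a half turn gives the same grasp, so I'll turn the other way.

```bash
python3 -m crank '[0,0,-5,8.5,55, 5,0,-5,17,55, 10,0,-5,25.5,55, 15,0,-5,34,55, 20,0,-5,42.5,55, 25,0,-5,51,55, 30,0,-5,59.5,55, 35,0,-5,68,55, 35,0,-5,76.5,55, 35,0,-5,85,55]' && python3 go.py -0.5 -232 60 0
```

```text
time: 7.35
tool_pos: [0.5386, -0.1438, 0.1169]
tool_rot: [-0.005, 0.109, 0.994, -0.023]
contact_force: [0.8, -0.6, 0.1]
gripper_width: 0.55
t 7.35 jig [  -3.6 -229.4] z 116.9 -> rel [-3.5  0.4 57. ] yaw 85.6 F [ 0.8 -0.6  0.1] w 0.55 tx in jig deg 175.6
```

```bash
python3 -m crank '[0,0,0,8.5,55, -1,0,0,17,55, -2,0,0,25.5,55, -3,0,0,34,55, -3,0,0,42.5,55, -3,0,10,51,55, -3,0,20,59.5,55, -3,0,30,68,55, -3,0,40,76.5,55, -3,0,50,85,55]' && python3 go.py -0.5 -232 15 0;  python3 -c "
from h import *
from go import Ro
s=status.state();print(np.round(s['joint_pos'],3)); q=s['tool_rot'];print(Ro.from_quat([*q[1:],q[0]]).as_matrix().round(3))"
```

```text
time: 8.35
tool_pos: [0.5409, -0.1466, 0.0667]
tool_rot: [0.013, 0.752, 0.659, -0.02]
contact_force: [1.2, 0.4, -1.1]
gripper_width: 0.551
t 8.35 jig [  -0.9 -231.9] z 66.7 -> rel [ 2.3  0.8 51.6] yaw 0.6 F [ 1.2  0.4 -1.1] w 0.55 tx in jig deg 90.6
[-0.373  0.063  1.893 -0.052  1.183 -0.223]
[[ 0.13   0.991 -0.014]
 [ 0.99  -0.131 -0.046]
 [-0.047 -0.008 -0.999]]
```

The commanded pose picked up a 2.7° lean at the limit. It's harmless, but shifts along tool x drop about 4.7%, so I compensate in z.

```bash
python3 -m crank '[1,1,15,0.6,55, 2,1,30,0.6,55, 2,1,40,0.6,55, 2,1,46,0.6,55, 2,1,51,0.6,55, 7,1,51,0.6,55, 12,1,51,0.6,55, 17,1,50.5,0.6,55, 20,1,50.5,0.6,55, 20,1,50.5,0.6,55]' && python3 go.py -0.5 -110 15 0; python3 car.py
```

```text
time: 9.35
tool_pos: [0.545, -0.128, 0.017]
tool_rot: [0.014, 0.752, 0.659, -0.02]
contact_force: [-0.2, 0.3, 1.1]
gripper_width: 0.551
t 9.35 jig [   0.5 -212.9] z 17.0 -> rel [ 1.028e+02 -1.000e-01 -2.900e+00] yaw 0.5 F [-0.2  0.3  1.1] w 0.55 tx in jig deg 90.5
top 0.87 jig [ -2.3 -83.9] [61.2 89.6] yaw 84.96 z95 36.3
side 0.69 jig [  -0.9 -185.7] [36.1 47. ] yaw 91.69 z95 27.6
```

```bash
python3 -c "
import cv2
a=cv2.imread('pics/side_last.png')[180:360,240:440];cv2.imwrite('pics/s2.png',cv2.resize(a,None,fx=3,fy=3,interpolation=cv2.INTER_CUBIC))"
```

```text
(no output)
```

View pics/s2.png

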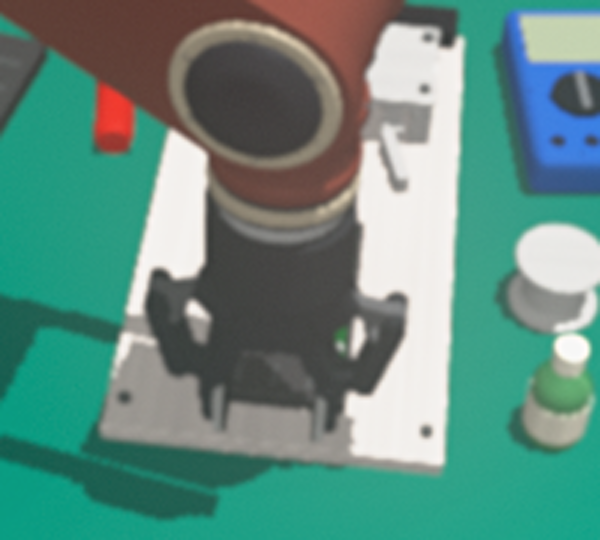

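The side view shows both fingertips on the deck right behind the tail, centred on the carrier. Pushing now at about 0.1 m/s.

```bash
python3 -m crank '[5,0,1,0.5,55, 10,0,1,0.5,55, 20,0,0.5,0.5,55, 30,0,0,0.5,55, 40,0,-0.5,0.5,55, 50,0,-1,0.5,55, 60,0,-1.5,0.5,55, 70,0,-2,0.5,55, 78,0,-2,0.5,55, 82,0,-2,0.5,55]' && python3 go.py -0.5 -60 15 0; python3 car.py
```

```text
time: 10.55
tool_pos: [0.556, -0.0466, 0.015]
tool_rot: [0.014, 0.755, 0.655, -0.02]
contact_force: [-0.1, -3.5, 3.1]
gripper_width: 0.549
t 10.55 jig [-1.000e-01 -1.307e+02] z 15.0 -> rel [70.6 -0.4 -3.3] yaw -0.0 F [-0.1 -3.5  3.1] w 0.55 tx in jig deg 90.0
top 0.93 jig [-3.5  5.7] [33.8 86.9] yaw 87.72 z95 34.8
side 0.87 jig [  -0.9 -101.1] [43.  48.4] yaw 7.01 z95 27.9
```

```bash
python3 -m crank '[4,0,-1,0,55, 8,0,-1.5,0,55, 13,0,-1.5,0,55, 18,0,-2,0,55, 23,0,-2,0,55, 28,0,-2.5,0,55, 33,0,-2.5,0,55, 38,0,-3,0,55, 43,0,-3,0,55, 46,0,-3,0,55]' && python3 go.py -0.5 -31 15 0; python3 car.py;  python3 -c "
import cv2
a=cv2.imread('pics/top_last.png')[170:320,180:380];cv2.imwrite('pics/t3.png',cv2.resize(a,None,fx=3.5,fy=3.5,interpolation=cv2.INTER_CUBIC))"
```

```text
time: 11.75
tool_pos: [0.5624, -0.0013, 0.0158]
tool_rot: [0.014, 0.755, 0.655, -0.02]
contact_force: [0.1, -2.5, -0.0]
gripper_width: 0.55
t 11.75 jig [ -0.1 -85. ] z 15.8 -> rel [54.  -0.4 -1.8] yaw -0.0 F [ 0.1 -2.5 -0. ] w 0.55 tx in jig deg 90.0
side 0.91 jig [ -1.4 -53.9] [46.7 58.8] yaw 4.98 z95 28.3
side 0.42 jig [  2.8 -37.4] [187.  398.5] yaw 0.01 z95 51.0
```

View pics/t3.png

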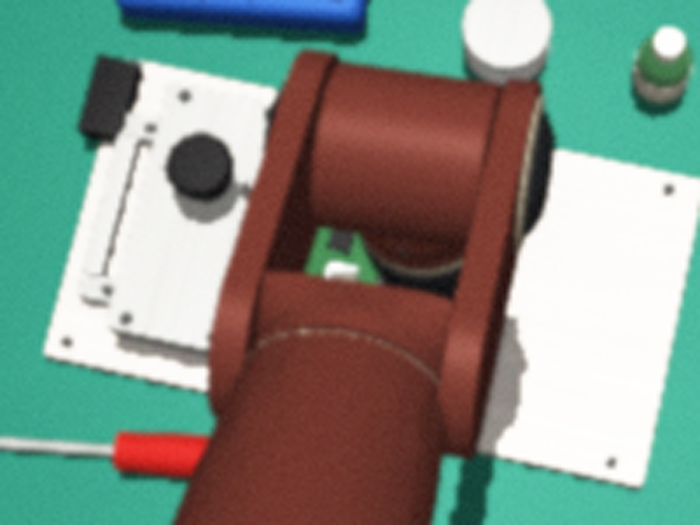

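The top view shows the arm over the lane and the front of the carrier already in the rails. The force is a steady 2.5 N of sliding friction. Continuing.

```bash
python3 -m crank '[5,0,-0.5,0,55, 11,0,-0.5,0,55, 17,0,-1,0,55, 23,0,-1,0,55, 29,0,-1.5,0,55, 35,0,-1.5,0,55, 40,0,-2,0,55, 44,0,-2,0,55, 47,0,-2,0,55, 49,0,-2,0,55]' && python3 go.py -0.5 -31 15 0
```

```text
time: 12.95
tool_pos: [0.5693, 0.047, 0.0154]
tool_rot: [0.014, 0.755, 0.655, -0.02]
contact_force: [-0.7, -3.1, 1.9]
gripper_width: 0.549
t 12.95 jig [ -0.1 -36.2] z 15.4 -> rel [ 5.2 -0.4  0.2] yaw -0.0 F [-0.7 -3.1  1.9] w 0.55 tx in jig deg 90.0
```

Now I'll feel for the stop in 1 mm steps.

```bash
python3 -m crank '[1,0,-0.5,0,55, 2,0,-0.5,0,55, 3,0,-0.5,0,55, 4,0,-0.5,0,55, 4.5,0,-0.5,0,55, 5,0,-0.5,0,55, 5.5,0,-0.5,0,55, 6,0,-0.5,0,55, 6,0,-0.5,0,55, 6,0,-0.5,0,55]' && python3 go.py -0.5 -31 15 0
```

```text
time: 13.95
tool_pos: [0.5697, 0.0509, 0.0155]
tool_rot: [0.014, 0.755, 0.655, -0.022]
contact_force: [-1.7, -9.7, 2.4]
gripper_width: 0.546
t 13.95 jig [ -0.2 -32.3] z 15.5 -> rel [ 1.3 -0.3  0.4] yaw -0.0 F [-1.7 -9.7  2.4] w 0.55 tx in jig deg 90.0
```

```bash
python3 -m crank '[0.5,0,0,0,55, 1,0,0,0,55, 1.5,0,0,0,55, 2,0,0,0,55, 2,0,0,0,55, 2,0,0,0,55, 2,0,0,0,55, 2,0,0,0,55, 2,0,0,0,55, 2,0,0,0,55]' && python3 go.py -0.5 -31 15 0
```

```text
time: 14.95
tool_pos: [0.5698, 0.051, 0.0155]
tool_rot: [0.016, 0.755, 0.655, -0.023]
contact_force: [-1.9, -15.4, 3.1]
gripper_width: 0.55
t 14.95 jig [ -0.2 -32.1] z 15.5 -> rel [ 1.2 -0.3  0.5] yaw -0.0 F [ -1.9 -15.4   3.1] w 0.55 tx in jig deg 90.0
```

Firm against the stop: the force went from 10 to 15 N with only 0.2 mm of motion. Backing off, rising, and looking.

```bash
python3 -m crank '[-3,0,0,0,55, -10,0,0,0,55, -20,0,-1,0,55, -30,0,-2,0,55, -35,0,-20,0,30, -40,0,-50,0,0, -60,0,-80,0,0, -100,0,-110,0,0, -140,0,-130,0,0, -180,0,-140,0,0]' && python3 go.py 22 67.5 110 0; python3 car.py; python3 -c "
import cv2
a=cv2.imread('pics/side_last.png')[170:350,250:450];cv2.imwrite('pics/s4.png',cv2.resize(a,None,fx=3,fy=3,interpolation=cv2.INTER_CUBIC))"
```

```text
time: 15.95
tool_pos: [0.5474, -0.1185, 0.167]
tool_rot: [0.015, 0.755, 0.655, -0.019]
contact_force: [0.3, -0.2, 0.8]
gripper_width: -0.003
t 15.95 jig [   1.5 -203.1] z 167.0 -> rel [273.   20.5  43.9] yaw -0.0 F [ 0.3 -0.2  0.8] w -0.0 tx in jig deg 90.0
top 0.58 jig [-0.3  5.9] [54.9 87.2] yaw 89.19 z95 30.8
```

View pics/s4.png

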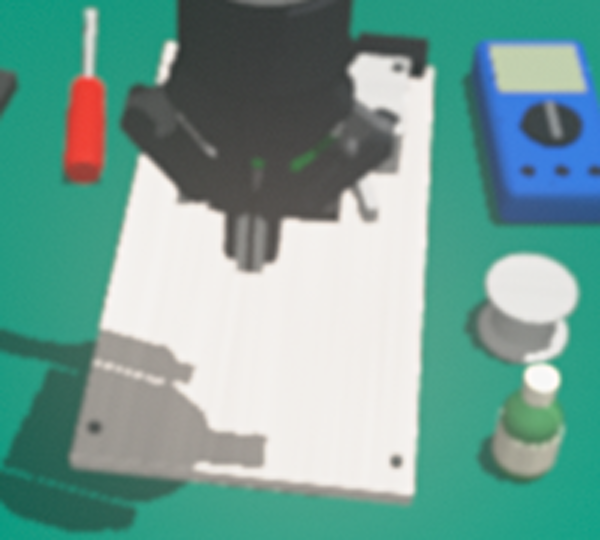

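The side view shows the deck clear, the carrier under the bridge and nothing else disturbed. From the top outline the tail edge is at jig y ≈ −21.5 mm, so it is home within measurement error. Next, the pad.

```bash
python3 -m crank '[30,3,0,0,0, 65,6,-3,0,0, 100,9,-5,0,0, 140,12,-6,0,0, 180,15,-8,0,0, 220,20,-5,0,0, 250,20,10,0,0, 268,20.5,25,0,0, 273,20.5,40,0,0, 273,20.5,44,0,0]' && python3 go.py 22 67.5 89 0
```

```text
time: 17.15
tool_pos: [0.6025, 0.1492, 0.103]
tool_rot: [0.012, 0.755, 0.656, -0.022]
contact_force: [0.2, -0.4, 0.1]
gripper_width: 0.003
t 17.15 jig [18.3 69.7] z 103.0 -> rel [-1.5  3.8 14.1] yaw 0.1 F [ 0.2 -0.4  0.1] w 0.0 tx in jig deg 90.1
```

```bash
python3 -m crank '[-1,2,3,0,0, -1.5,3.5,6,0,0, -1.5,3.5,8,0,0, -1.5,3.5,10,0,0, -1.5,3.5,11,0,0, -1.5,3.5,12,0,0, -1.5,3.5,12,0,0, -1.5,3.5,12,0,0, -1.5,3.5,12,0,0, -1.5,3.5,12,0,0]' && python3 go.py 22 67.5 81 0
```

```text
time: 18.15
tool_pos: [0.608, 0.1459, 0.0948]
tool_rot: [0.013, 0.755, 0.655, -0.02]
contact_force: [0.3, 0.1, 0.3]
gripper_width: 0.004
t 18.15 jig [24.3 67.2] z 94.8 -> rel [ 1.  -2.2 13.8] yaw -0.1 F [0.3 0.1 0.3] w 0.0 tx in jig deg 90.0
```

```bash
python3 -m crank '[0.5,-1,2,0,0, 1,-2,4,0,0, 1,-2,6,0,0, 1,-2,7,0,0, 1,-2,8,0,0, 1,-2,9,0,0, 1,-2,10,0,0, 1,-2,11,0,0, 1,-2,11,0,0, 1,-2,11,0,0]' && python3 go.py 22 67.5 81 0
```

```text
time: 19.15
tool_pos: [0.6059, 0.1468, 0.0841]
tool_rot: [0.013, 0.755, 0.655, -0.02]
contact_force: [-3.3, 0.9, 5.0]
gripper_width: 0.004
t 19.15 jig [22.1 67.8] z 84.1 -> rel [-0.2 -0.1  3.1] yaw -0.1 F [-3.3  0.9  5. ] w 0.0 tx in jig deg 90.0
```

```bash
python3 -m crank '[0,0,0.5,0,0, 0,0,1,0,0, 0,0,1.5,0,0, 0,0,2,0,0, 0,0,2.5,0,0, 0,0,3,0,0, 0,0,3.5,0,0, 0,0,4,0,0, 0,0,4,0,0, 0,0,4,0,0]' && python3 go.py 22 67.5 81 0
```

```text
time: 20.15
tool_pos: [0.606, 0.1469, 0.0817]
tool_rot: [0.013, 0.755, 0.655, -0.02]
contact_force: [-7.5, 0.7, 12.2]
gripper_width: 0.004
t 20.15 jig [22.2 67.9] z 81.7 -> rel [-0.3 -0.2  0.7] yaw -0.1 F [-7.5  0.7 12.2] w 0.0 tx in jig deg 90.0
```

```bash
python3 -m crank '[0,0,0.5,0,0, 0,0,1,0,0, 0,0,1.5,0,0, 0,0,1.5,0,0, 0,0,1.5,0,0, 0,0,1.5,0,0, 0,0,1.5,0,0, 0,0,1.5,0,0, 0,0,1.5,0,0, 0,0,1.5,0,0]' && python3 go.py 22 67.5 81 0; python3 -m crank '[0,0,0,0,0,0,0,0,0,0,0,0,0,0,0,0,0,0,0,0,0,0,0,0,0,0,0,0,0,0,0,0,0,0,0,0,0,0,0,0,0,0,0,0,0,0,0,0,0,0]'
```

```text
time: 21.15
tool_pos: [0.6061, 0.1469, 0.0816]
tool_rot: [0.013, 0.755, 0.655, -0.02]
contact_force: [-10.0, 1.5, 18.5]
gripper_width: -0.003
t 21.15 jig [22.3 67.9] z 81.6 -> rel [-0.4 -0.3  0.6] yaw -0.0 F [-10.    1.5  18.5] w -0.0 tx in jig deg 90.0
time: 22.15
tool_pos: [0.6061, 0.1468, 0.0816]
tool_rot: [0.013, 0.755, 0.655, -0.02]
contact_force: [-10.0, 0.8, 18.9]
gripper_width: -0.002
```

The pad is bottomed at z = 81.6 (87.5 − 6), where force rises without travel. Holding on past two seconds, then releasing.

```bash
python3 -m crank '[0,0,0,0,0,0,0,0,0,0,0,0,0,0,0,0,0,0,0,0,0,0,0,0,0,0,0,0,0,0,0,0,0,0,0,0,0,0,0,0,0,0,0,0,0,0,0,0,0,0]'; python3 -m crank '[0,0,0,0,0,0,0,0,0,0,0,0,0,0,0,0,0,0,0,0,0,0,0,0,0,0,0,0,0,0,0,0,0,0,0,0,0,0,0,0,0,0,0,0,0,0,0,0,0,0]'; python3 -m crank '[0,0,-2,0,0, 0,0,-4,0,0, 0,0,-7,0,0, 0,0,-10,0,0, 0,0,-14,0,0, 0,0,-25,0,0, 0,0,-45,0,0, 0,0,-70,0,0, 0,0,-100,0,0, 0,0,-120,0,0]'; python3 go.py -150 -200 200 0
```

```text
time: 23.15
tool_pos: [0.6061, 0.1469, 0.0816]
tool_rot: [0.013, 0.755, 0.655, -0.02]
contact_force: [-10.1, -0.3, 17.4]
gripper_width: 0.0
time: 24.15
tool_pos: [0.6061, 0.1469, 0.0816]
tool_rot: [0.013, 0.755, 0.655, -0.02]
contact_force: [-10.4, 0.9, 18.1]
gripper_width: -0.0
time: 25.15
tool_pos: [0.6084, 0.152, 0.2009]
tool_rot: [0.014, 0.755, 0.655, -0.019]
contact_force: [0.6, 0.3, 0.4]
gripper_width: 0.002
t 25.15 jig [23.8 73.2] z 200.9 -> rel [-273.  -173.5   14.2] yaw -0.1 F [0.6 0.3 0.4] w 0.0 tx in jig deg 89.9
```

```bash
python3 -m crank '[-30,-18,0,0,0, -60,-36,0,0,0, -90,-54,0,0,0, -120,-72,0,0,0, -150,-90,0,0,0, -180,-110,0,0,0, -210,-130,0,0,0, -240,-150,0,0,0, -270,-165,0,0,0, -290,-175,0,0,0]' >/dev/null; python3 car.py; python3 - <<'E'
from go import *
for c in("top","side"):
    im,d=vision.grab_frame(c)
    for r in regions_of(c,"press_pad")[:1]:
        m=r["region"]&(d>0); v,u=np.nonzero(m); P=world(c,u,v,d[m]); P=P[(P[:,2]>.07)]; print(c,"pad",np.median(P,0).round(4))
    if c=="top":a=im[170:320,180:390]
    else:b=im[170:340,250:450]
cv2.imwrite("pics/end.png",np.vstack([cv2.resize(x[...,::-1],(420,300),interpolation=cv2.INTER_CUBIC) for x in(a,b)]))
E
```

```text
top 0.73 jig [-2.2  6.4] [55.7 87.8] yaw 90.83 z95 34.0
side 0.67 jig [1.2 8.8] [82.  83.3] yaw 89.27 z95 36.2
top pad [0.6047 0.1457 0.0871]
side pad [0.6073 0.1379 0.0879]
```

View pics/end.png

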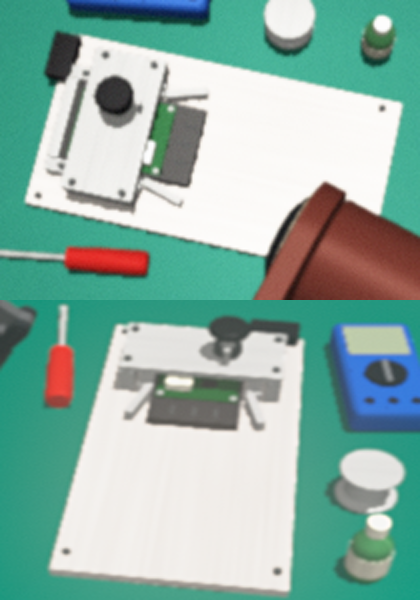

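```bash
python3 - <<'E'
from go import *
g=cv2.cvtColor(cv2.imread("pics/top_last.png"),cv2.COLOR_BGR2GRAY); g0=cv2.cvtColor(cv2.imread("pics/top0.png"),cv2.COLOR_BGR2GRAY)
for y in list(range(100,136,2))+list(range(-36,-8,2)):
    p=[pix("top",np.r_[j2w(x,y),24]/1000) for x in(-30,-20,-10,0)]
    f=lambda G:int(np.mean([cv2.getRectSubPix(G,(1,1),tuple(map(float,q)))[0,0] for q in p])); print(y,f(g0),f(g),end=" | ")
E
```

```text
100 231 237 | 102 231 237 | 104 230 236 | 106 230 236 | 108 231 229 | 110 232 194 | 112 236 132 | 114 233 97 | 116 202 94 | 118 148 111 | 120 162 163 | 122 211 218 | 124 231 237 | 126 232 238 | 128 230 237 | 130 229 235 | 132 232 237 | 134 237 242 | -36 246 249 | -34 246 249 | -32 246 250 | -30 246 250 | -28 246 249 | -26 246 249 | -24 246 241 | -22 246 196 | -20 246 125 | -18 246 104 | -16 246 106 | -14 246 107 | -12 246 107 | -10 246 107 |
```

```bash
python3 -c "
from plant import order,status
print(order.job_done(), status.state()['time'])"
```

```text
the job is handed in; nothing more can be done
the job is handed in; nothing more can be done
```

The carrier is home against the end stop, the pad was pressed and has sprung back up, and the job is handed in. By my readings the run took about 27 s of the 67 s allowed.

- **Slide:** I nudged the 84 × 140 mm carrier sideways to centre it. I then pushed it flat from its tail with two fingertips, at about 3 N, under the bridge to the stop. The stop was firm: force rose from 10 to 15 N with only 0.2 mm of motion.
- **Press:** With the fingers shut, I pressed the pad from 87.5 mm to 81.6 mm, which is its full 6 mm travel. I held it there at about 18 N for at least 3 s, then released it.
- **Last checks:** The carrier front shows dark right up to the stop. Its tail edge reads jig y ≈ −21.4 mm against −20 nominal. That 1.4 mm is within the camera's accuracy, but I could not measure it closer. The pad is back up at about 87.5 mm. The screwdriver, flux bottle, multimeter and spool look undisturbed, and the arm is clear of everything.
- **What went wrong:** One turn ran joint 6 almost to the end of its range (−3.13 of −3.14 rad), which left the tool leaning 2.7° from then on. I turned it the other way and allowed for the lean in later moves. There was also a 10 N sideways force on the tool during the press.

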